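Put the garlic away and snap its keeper shut

TASK

Put the garlic bulb that lies on the worktop away in the open keeper box, next to the bulb already in there. Then swing the keeper's hinged lid over and press its front lip down until the catch snaps, so that the lid stays fully shut by itself. Leave the lemon where it is.

Things in the scene. Friction and masses are not known exactly. Their poses are not given: they have to be found in the camera images.
- keeper: garlic keeper: off-white plastic box fixed on the worktop, 140 (x) x 180 (y) x 64 mm high without lid; walls 3.5, floor 4 mm thick, inside 133 x 173 mm. Origin: centre of its underside, at worktop level; its -x side is the front, turned at most 0.3 rad from facing the robot; z up. The stored bulb lies in its -y half (right, seen from the robot), the +y half is free
- keeper_lid (a joint): angle (rad) of the keeper's grey lid, a cap 140 x 184 x 16 mm hinged on the rear rim: 0 shut, 1.57 upright, 1.9 its stop. Starts leaning back at 1.6 to 1.9 and stays. Drawn forward well past upright (below 1.0) it sinks by itself in 2 s (damped) and rests ajar on the catch at about 0.1. Pressing the lip with 6 to 10 N makes the catch snap; it then stays at 0 to 0.01
- keeper_lip (a point): top of the lid's front lip, a thumb tab 64 mm wide at the middle of the lid's free edge, sticking out 26 mm; point 155 mm from the hinge line, 13 mm inside the tab's end. Lid shut: keeper x = -81 mm, y = 0, 80.5 mm above the worktop, 15 mm higher while ajar. Lid open: the very top of the lid, about 205 to 220 mm above the worktop
- keeper_back (a point): point on the middle of the lid's outer face, 138 mm from the hinge line, near the free edge; while the lid stands open this face looks to the rear (away from the robot), and pushing it here towards the keeper's front tips the lid over; as it passes upright, the tab's end rises to 232 mm above the worktop
- keeper_hinge (a point): middle of the hinge line: keeper x = +74 mm, y = 0, 64 mm above the worktop
- bulb: the loose garlic bulb on the worktop left of the keeper, whitish, 60 x 57 x 58 mm including its short stem, widest 18 to 24 mm above its underside and tapering above that, so it slips out if gripped high; 25 to 55 g; can be gripped across in any direction. Origin: centre of its underside, z up the stem
- stored_bulb: another garlic bulb of the same kind and size, lying loose in the keeper's -y half; it stays in the keeper. Origin: centre of its underside
- lemon: lemon, 78 x 55 x 56 mm, loose on the worktop left of the keeper; it and the loose bulb swap places from start to start. Origin: centre of its underside
- keeper_catch (a point): steel nose of the sprung catch, 27 mm wide, in the middle of the keeper's front wall, 41 mm above the worktop; it gives way inwards 4 mm as the lid's slotted tongue is pressed past it, then springs out and holds the tongue

How it is judged:
On the way:
1. the loose bulb lies in the keeper, let go of, while the lid is still up (x of bulb in the frame of keeper between -0.07 and 0.07 m and y of bulb in the frame of keeper between -0.09 and 0.09 m and z of bulb in the frame of keeper between -0.005 and 0.05 m and contact force between bulb and the fingers below 0.1 N and value of joint keeper_lid above 0.3 rad), for 0.2 s.
At the end, for the whole second after the job is handed in: The lid stays snapped shut by itself (within 0.03 rad of fully shut, at rest), with both garlic bulbs inside the keeper; the lemon is within 80 mm of where it was (value of joint keeper_lid below 0.03 rad and velocity of joint keeper_lid between -0.05 and 0.05 rad/s and x of bulb in the frame of keeper between -0.07 and 0.07 m and y of bulb in the frame of keeper between -0.09 and 0.09 m and z of bulb in the frame of keeper between -0.005 and 0.05 m and x of stored_bulb in the frame of keeper between -0.07 and 0.07 m and y of stored_bulb in the frame of keeper between -0.09 and 0.09 m and z of stored_bulb in the frame of keeper between -0.005 and 0.05 m and distance of lemon from where it was at the start of the episode below 0.08 m); the robot touches nothing.
It fails at once if the lemon is pushed more than 80 mm away (distance of lemon from where it was at the start of the episode above 0.08 m).
It also fails if it takes over 64 s, if anything falls off the work surface, if the arm or the gripper's body presses on something with over 40 N, if the wrist force passes 120 N, or if a joint passes its speed limit or range.

ROBOT

A 7-joint arm with a two-finger parallel gripper is mounted at the origin on a cart in front of the work surface, level with it; the furniture and walls round the work are solid. World frame = base frame: x ahead of the robot, y to its left, z up, the work surface at z = 0. Lengths are in m, angles in rad, forces in N, time in s.
With the tool pointing down it reaches from about 0.35 to 0.9 m from the base axis. Payload 19.9 kg.
Tool frame: the origin (TCP) lies at the very end of the fingers, on their centre line; the grasp point (between the pads) lies 19 mm behind it; z points along the fingers, y is the line along which they close (so a half turn about z gives the same grasp; the last joint's range is limited). The gripper opens to 85 mm and grips with 20 to 120 N. Pads are 22 mm wide; open, the fingers measure 114 mm over their backs; the gripper's body (76 mm by 85 mm) begins 54 mm behind the grasp point. The pads swing forward as they close: fully open they stand 13 mm farther back than shut.
Start: joints at [-1.214, 0.417, -0.01, 1.614, 0.005, 1.111, -0.053], TCP at [0.242, 0.576, 0.231] pointing down, gripper open.
Joint ranges: [-2.81, 2.81], [-0.39, 2.02], [-1.27, 1.25], [0.06, 2.57], [-1.19, 4.33], [0.19, 2], [-2.82, 2.82]. Speed limits (rad/s): [1.89, 1.89, 2.39, 2.39, 3.01, 3.01, 3.01].

INTERFACE

Orientations are given as a rotation vector (axis times angle).
In Python, from cell import bot gives the robot as it stands.
- The arm moves only by the tool play_rows, never from a script. Its argument "series" is a list of rows, each an object with "claw": the opening, from 0 (shut) to 1 (fully open); "slide": the shift along the tool's x, y, z in mm, a list of three; "twist": the turn about the tool's z in rad. In form: [{"claw": claw, "slide": [x, y, z], "twist": twist}, ...]. A call has 1 to 20 rows; each row is the pose to reach, as a shift and turn from the pose commanded when the call began, along the tool's axes at that moment; what a row does not reach only later rows make up. A row lasts 1/12 s, in which the tool goes at most 41.7 mm and 7.16 degrees, less where a joint would pass 70% of its speed; a pose out of reach is approached as far as the arm can. A call with a gripper value outside its range is refused whole. The fingers move at their own pace and stop on an object; "grip_force" is the grip in N (left out, the last holds). Time passes only in rows, so rows that repeat a pose let the fingers close. It gives the time, the measured TCP pose, the force, the opening and the grip force at its end, in the units of the state.
- bot.get_state(): the state, without advancing time (a new reading comes with each control period).
- bot.get_image(name): name is "scene" or "top"; returns (picture, depth): 400x640x3 uint8, red, green, blue; 400x640 float32, m along the optical axis (not along the pixel's ray), 0 where there is no reading.
- bot.camera_info(name): a dict with "camera_matrix" (3x3 intrinsics, pixels), "R" (3x3) and "t" (3): a world point X has camera coordinates R X + t. Camera axes: x right, y down, z forward; pixel columns grow to the right and rows downward; lengths in m; the calibration is good to about 2 mm. A picture is of the moment at which its call begins. camera_info takes no time and is no camera call.
- bot.job_done(): hands the job in; it is judged then, once.
The state is a dict: "time_s": time; "q": joint angles; "qvel": joint speeds; "joint_torque": joint torques, N m; "tcp_pos": TCP position; "ee_rot": TCP orientation; "wrist_force": force on the tool from outside, world axes, zero at the start; "moment": the same for the moment, N m; "width": finger opening in m; "grip_force": force on a finger pad.
Only numpy, scipy, OpenCV 4.12 (cv2) and the standard library are available. Lean on these libraries where they do the work, as an engineer would, in place of code of your own. Each camera call takes 0.05 s, during which the arm holds its last target. There are 200 camera calls.

## Working session

There is one attempt and no reset: what is moved stays moved. The work goes in short steps, Python scripts to look and compute and a tool call to move; the robot and the scene stay as the last step left them, time stands still between calls to the robot, and variables do not carry over. Pictures are saved under pics/ and viewed, at most 10 in all, crops included, and the job is handed in when it is done.

Besides the shell and the picture viewer there is one more tool, called by a JSON object that holds its "op" and its "data". play_rows: Moves the arm, as the interface text tells. Its arguments: {"type":"object","properties":{"series":{"type":"array"},"grip_force":{"type":"number"}},"required":["series"]}

```bash
mkdir -p pics; ls; cat > h.py <<'E'
import numpy as np, cv2
from cell import bot
from scipy.spatial.transform import Rotation as Ro
def shot(n):
    im,d=bot.get_image(n); c=bot.camera_info(n)
    K=np.array(c["camera_matrix"]);R=np.array(c["R"]);t=np.array(c["t"]).ravel()
    v,u=np.mgrid[:d.shape[0],:d.shape[1]]
    cam=np.stack([(u-K[0,2])/K[0,0]*d,(v-K[1,2])/K[1,1]*d,d],-1)
    P=(cam-t)@R; P[d==0]=np.nan
    return im,d,P
E
python3 - <<'E'
from h import *
for n in("scene","top"):
    im,d,P=shot(n); cv2.imwrite(f"pics/{n}0.png",im[:,:,::-1]); np.savez(f"{n}0.npz",im=im,P=P)
    c=bot.camera_info(n); print(n,-np.array(c["R"]).T@np.ravel(c["t"]), np.array(c["R"])[2])
s=bot.get_state(); print({k:np.round(v,3) for k,v in s.items()}); print(Ro.from_rotvec(s["ee_rot"]).as_matrix().round(3))
E
```

```text
pics
scene [ 0.13651426 -0.37804     0.73324465] [ 0.49841528  0.41721301 -0.75994441]
top [ 0.39143582 -0.01067996  0.90674861] [ 0.15853749 -0.00379736 -0.98734566]
{'time_s': np.float64(0.1), 'q': array([-1.214,  0.418, -0.01 ,  1.614,  0.005,  1.111, -0.053]), 'qvel': array([ 0.002, -0.001,  0.   , -0.002, -0.   ,  0.001,  0.001]), 'joint_torque': array([-1.0000e-03, -8.6581e+01,  6.7800e-01, -4.3563e+01,  1.9000e-02,
        5.0000e-03, -0.0000e+00]), 'tcp_pos': array([0.242, 0.576, 0.231]), 'ee_rot': array([-6.21e-01, -3.08e+00,  2.00e-03]), 'wrist_force': array([ 0.649, -0.293,  0.057]), 'moment': array([-0.034,  0.035, -0.006]), 'grip_force': np.float64(0.0), 'width': np.float64(0.085)}
[[-0.922  0.387 -0.   ]
 [ 0.387  0.922 -0.001]
 [-0.    -0.001 -1.   ]]
```

View pics/scene0.png

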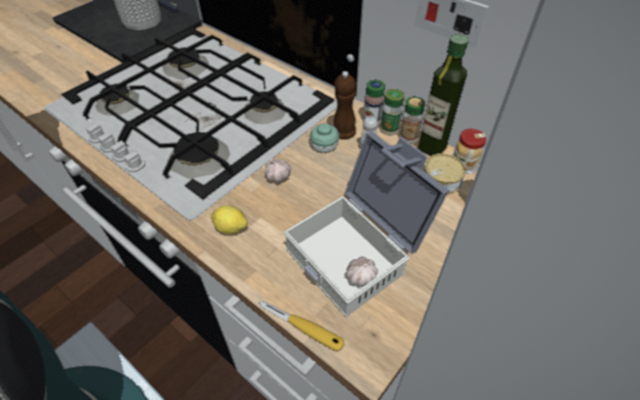

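View pics/top0.png

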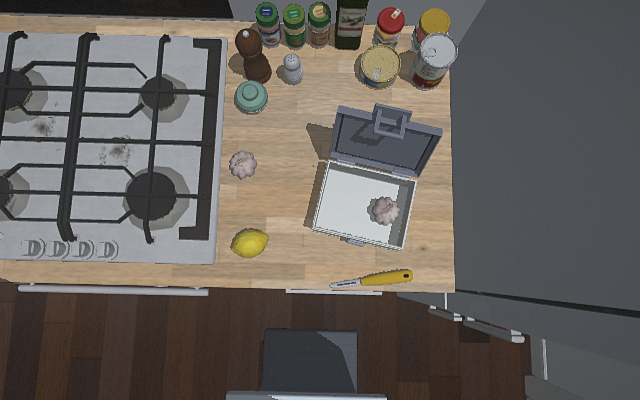

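The top view shows the bulb at (243,165), the lemon at (250,242), the keeper centred near (363,205) with its stored bulb at (384,211), and the lid's tab at (392,118). Tins stand behind the lid at about (380,65) and (435,60).

```bash
python3 - <<'E'
from h import *
for n in("top","scene"):
    f=np.load(n+"0.npz"); im,P=f["im"],f["P"]; hsv=cv2.cvtColor(im,cv2.COLOR_RGB2HSV)
    X,Y,Z=np.moveaxis(P,-1,0)
    def rep(l,m):
        k,lab,st,c=cv2.connectedComponentsWithStats(m.astype(np.uint8)); i=1+np.argmax(st[1:,4]); q=P[lab==i]
        print(n,l,"n",len(q),"lo",np.percentile(q,2,0).round(3),"hi",np.percentile(q,98,0).round(3),"med",np.median(q,0).round(3)); return q
    roi=(X>.3)&(X<.62)&(Y<.3)&(Z>.012)&(Z<.075)
    yel=(hsv[...,1]>150)&(hsv[...,0]>20)&(hsv[...,0]<35)
    rep("lemon",roi&yel&(Y>.0))
    rep("bulb",roi&~yel&(Y>.08)&(Y<.22)&(X>.42))
    # lid: points above z=.085
    for lo,hi in((.09,.12),(.12,.15),(.15,.18),(.18,.2),(.2,.24)):
        q=P[(Z>lo)&(Z<hi)&(X>.4)&(X<.66)&(Y<.1)&(hsv[...,1]<90)]
        if len(q)>5: print("lid",lo,len(q),q.mean(0).round(3),np.percentile(q,[1,99],0).round(3).tolist())
    m=(Z>.054)&(Z<.072)&(X>.36)&(X<.66)&(Y<.06)&(Y>-.3)&~yel
    q=rep("rim",m); r=cv2.minAreaRect((q[:,:2]*1000).astype(np.float32)); print(r)
    q=P[(X>.58)&(X<.85)&(Y<.06)&(Y>-.3)&(Z>.03)]
    print("behind: nearest x by y")
    for y in np.arange(-.22,.06,.03):
        for z0,z1 in((.03,.1),(.1,.15),(.15,.3)):
            s=P[(X>.6)&(X<.95)&(abs(Y-y)<.015)&(Z>z0)&(Z<z1)]
            if len(s)>5: print(round(y,2),z0,np.percentile(s[:,0],2).round(3),s[:,2].max().round(3),end=" | ")
        print()
E
```

```text
top lemon n 618 lo [0.419 0.087 0.033] hi [0.465 0.15  0.055] med [0.44  0.114 0.047]
top bulb n 619 lo [0.451 0.206 0.017] hi [0.617 0.22  0.048] med [0.531 0.212 0.023]
lid 0.09 1859 [ 0.576 -0.228  0.105] [[0.405, -0.338, 0.09], [0.654, -0.041, 0.12]]
lid 0.12 2033 [ 0.581 -0.229  0.135] [[0.405, -0.338, 0.12], [0.656, -0.043, 0.15]]
lid 0.15 2035 [ 0.579 -0.246  0.165] [[0.405, -0.338, 0.15], [0.659, -0.045, 0.18]]
lid 0.18 1529 [ 0.581 -0.251  0.192] [[0.406, -0.338, 0.18], [0.659, -0.06, 0.2]]
lid 0.2 2380 [ 0.551 -0.291  0.22 ] [[0.403, -0.338, 0.201], [0.659, -0.105, 0.24]]
top rim n 1787 lo [ 0.442 -0.207  0.056] hi [ 0.624 -0.01   0.07 ] med [ 0.587 -0.118  0.064]
((533.7994995117188, -109.04281616210938), (184.82386779785156, 163.1906280517578), 78.04487609863281)
behind: nearest x by y
-0.22 0.03 0.603 0.1 | -0.22 0.1 0.603 0.15 | -0.22 0.15 0.611 0.199 | 
-0.19 0.03 0.6 0.1 | -0.19 0.1 0.605 0.15 | -0.19 0.15 0.622 0.199 | 
-0.16 0.03 0.602 0.1 | -0.16 0.1 0.611 0.15 | -0.16 0.15 0.612 0.226 | 
-0.13 0.03 0.603 0.1 | -0.13 0.1 0.617 0.15 | -0.13 0.15 0.611 0.226 | 
-0.1 
[... 1122 characters left out ...]
77.89485168457031)
behind: nearest x by y
-0.22 0.03 0.6 0.1 | -0.22 0.1 0.601 0.15 | -0.22 0.15 0.612 0.2 | 
-0.19 0.03 0.6 0.1 | -0.19 0.1 0.606 0.15 | -0.19 0.15 0.624 0.199 | 
-0.16 0.03 0.603 0.1 | -0.16 0.1 0.613 0.15 | -0.16 0.15 0.613 0.226 | 
-0.13 0.03 0.603 0.1 | -0.13 0.1 0.619 0.15 | -0.13 0.15 0.612 0.226 | 
-0.1 0.03 0.605 0.1 | -0.1 0.1 0.626 0.15 | -0.1 0.15 0.619 0.282 | 
-0.07 0.03 0.601 0.1 | -0.07 0.1 0.633 0.15 | -0.07 0.15 0.651 0.284 | 
-0.04 0.03 0.602 0.1 | -0.04 0.1 0.634 0.149 | -0.04 0.15 0.65 0.288 | 
-0.01 0.03 0.884 0.1 | -0.01 0.1 0.886 0.109 | 
0.02 0.03 0.806 0.099 | 0.02 0.1 0.883 0.108 | 0.02 0.15 0.946 0.287 | 
0.05 0.03 0.796 0.1 | 0.05 0.1 0.88 0.108 |
```

```bash
python3 - <<'E'
from h import *
for n in("top","scene"):
    f=np.load(n+"0.npz"); im,P=f["im"],f["P"]; hsv=cv2.cvtColor(im,cv2.COLOR_RGB2HSV)
    X,Y,Z=np.moveaxis(P,-1,0); yel=(hsv[...,1]>150)&(hsv[...,0]>20)&(hsv[...,0]<35)
    q=P[(X>.5)&(X<.64)&(Y>.07)&(Y<.2)&(Z>.008)&(Z<.08)&~yel]
    print(n,"bulb",len(q),np.percentile(q,[1,50,99],0).round(3).tolist()); 
    s=q[q[:,2]>.045]; print(" stem",s.mean(0).round(3)) if len(s) else 0
    # keeper rim: white only
    m=(hsv[...,2]>150)&(hsv[...,1]<40)&(Z>.058)&(Z<.07)&(X>.4)&(X<.63)&(Y<.02)&(Y>-.26)
    q=P[m]; print(" rimwhite",len(q),cv2.minAreaRect((q[:,:2]*1000).astype(np.float32)))
    # lid rear side lines, stored bulb
    q=P[(X>.42)&(X<.6)&(Y<0)&(Y>-.2)&(Z>.02)&(Z<.058)&(hsv[...,2]<235)]
    # lid plane fit
    q=P[(Z>.1)&(Z<.17)&(X>.58)&(X<.7)&(Y>-.2)&(Y<-.05)]
    A=np.c_[q[:,1],q[:,2],np.ones(len(q))]; 
    for _ in range(5):
        k=np.linalg.lstsq(A,q[:,0],rcond=None)[0]; r=q[:,0]-A@k; g=abs(r)<.004+.2*abs(r).mean(); A,q=A[g],q[g]
    print(" lid plane x=a*y+b*z+c",k.round(4),len(q))
    q=P[(X>.69)&(X<.95)&(Y<.0)&(Y>-.27)&(Z>.02)]
    for y in np.arange(-.25,0,.04):
        s=q[abs(q[:,1]-y)<.02]
        if len(s): print("  behind",y.round(2),"minx",np.percentile(s[:,0],1).round(3),"zmax",s[s[:,0]<.8,2].max(initial=0).round(3))
    s=P[(X>.6)&(X<.68)&(Z>.203)&(Z<.24)&(Y<-.05)&(Y>-.22)]; print(" tab",np.percentile(s,[1,50,99],0).round(3).tolist())
E
```

```text
top bulb 564 [[0.58, 0.117, 0.017], [0.603, 0.141, 0.036], [0.633, 0.169, 0.054]]
 stem [0.605 0.145 0.049]
 rimwhite 692 ((526.0552978515625, -107.50310516357422), (183.8844757080078, 147.34974670410156), 77.98710632324219)
 lid plane x=a*y+b*z+c [0.2133 0.3511 0.6113] 1868
  behind -0.25 minx 0.792 zmax 0.111
  behind -0.21 minx 0.796 zmax 0.114
  behind -0.17 minx 0.794 zmax 0.041
  behind -0.13 minx 0.791 zmax 0.044
  behind -0.09 minx 0.807 zmax 0.0
  behind -0.05 minx 0.878 zmax 0.0
  behind -0.01 minx 0.883 zmax 0.0
 tab [[0.61, -0.165, 0.203], [0.651, -0.131, 0.217], [0.669, -0.103, 0.226]]
scene bulb 487 [[0.577, 0.117, 0.009], [0.601, 0.136, 0.035], [0.634, 0.199, 0.055]]
 stem [0.606 0.144 0.05 ]
 rimwhite 1120 ((527.8363647460938, -107.13069152832031), (183.88768005371094, 148.43658447265625), 77.99501037597656)
 lid plane x=a*y+b*z+c [0.2148 0.3496 0.613 ] 2658
  behind -0.17 minx 0.797 zmax 0.042
  behind -0.13 minx 0.794 zmax 0.043
  behind -0.09 minx 0.822 zmax 0.0
  behind -0.05 minx 0.88 zmax 0.0
  behind -0.01 minx 0.883 zmax 0.0
 tab [[0.61, -0.166, 0.204], [0.654, -0.134, 0.217], [0.669, -0.103, 0.226]]
```

{"op": "play_rows", "data": {"series": [{"claw": 1,"slide": [-502,-259,80],"twist": 1.38},{"claw": 1,"slide": [-502,-259,80],"twist": 1.38},{"claw": 1,"slide": [-502,-259,80],"twist": 1.38},{"claw": 1,"slide": [-502,-259,80],"twist": 1.38},{"claw": 1,"slide": [-502,-259,80],"twist": 1.38},{"claw": 1,"slide": [-502,-259,80],"twist": 1.38},{"claw": 1,"slide": [-502,-259,80],"twist": 1.38},{"claw": 1,"slide": [-502,-259,80],"twist": 1.38},{"claw": 1,"slide": [-502,-259,80],"twist": 1.38},{"claw": 1,"slide": [-502,-259,80],"twist": 1.38},{"claw": 1,"slide": [-502,-259,80],"twist": 1.38},{"claw": 1,"slide": [-502,-259,80],"twist": 1.38},{"claw": 1,"slide": [-502,-259,80],"twist": 1.38},{"claw": 1,"slide": [-502,-259,80],"twist": 1.38},{"claw": 1,"slide": [-502,-259,80],"twist": 1.38},{"claw": 1,"slide": [-502,-259,80],"twist": 1.38},{"claw": 1,"slide": [-502,-259,80],"twist": 1.38},{"claw": 1,"slide": [-502,-259,80],"twist": 1.38},{"claw": 1,"slide": [-502,-259,80],"twist": 1.38},{"claw": 1,"slide": [-502,-259,80],"twist": 1.38}], "grip_force": 30}}

```text
time_s: 1.77
tcp_pos: [0.6042, 0.1439, 0.1515]
ee_rot: [-2.438, -1.982, -0.001]
wrist_force: [0.1, 0.1, -0.2]
width: 0.0856
grip_force: 0.0
```

```bash
cat >> h.py <<'E'
def st(goal=None):
    s=bot.get_state(); M=Ro.from_rotvec(s["ee_rot"]).as_matrix(); p=np.array(s["tcp_pos"])
    print("t",round(float(s["time_s"]),2),"p",p.round(4),"yaw_y",np.arctan2(M[1,1],M[0,1]).round(3),"F",np.round(s["wrist_force"],1),"w",round(float(s["width"]),4),"g",round(float(s["grip_force"]),1)); print(M.round(3).tolist(),"q",np.round(s["q"],2))
    if goal is not None: print("slide to goal mm",(M.T@(np.array(goal)-p)*1000).round(1))
kc=np.array([.524,-.107,0]);ka=-.209
def kw(x,y,z): return kc+[np.cos(ka)*x-np.sin(ka)*y,np.sin(ka)*x+np.cos(ka)*y,z]
E
python3 - <<'E'
from h import *
st([.605,.143,.003])
im,d,P=shot("top");cv2.imwrite("pics/t1.png",im[:,:,::-1])
print(kw(0,43,.1),kw(175,0,.2),kw(-81,0,.08))
E
```

```text
t 1.77 p [0.6042 0.1439 0.1515] yaw_y -0.206 F [ 0.1  0.1 -0.2] w 0.0856 g 0.0
[[0.204, 0.979, 0.0], [0.979, -0.204, 0.0], [0.0, 0.0, -1.0]] q [-0.59  0.52  0.41  1.71 -0.24  0.96 -0.29]
slide to goal mm [ -0.8   0.9 148.5]
[ 9.44571589 41.95727208  0.1       ] [171.71580498 -36.41630885   0.2       ] [-78.71334973  16.69902295   0.08      ]
```

View pics/t1.png

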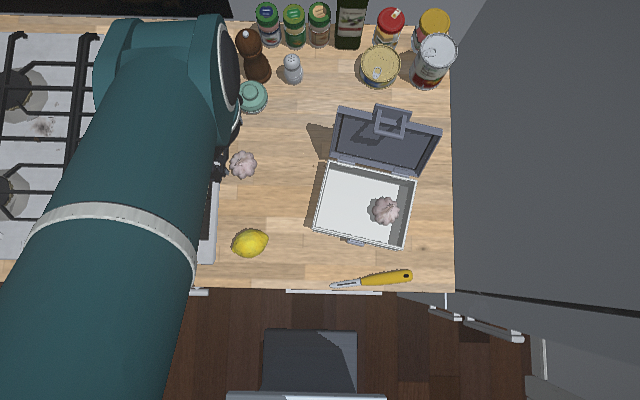

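The bulb at (243,165) stands clear of the gripper's left-shifted silhouette, so I descend on it.

{"op": "play_rows", "data": {"series": [{"claw": 1,"slide": [-1,1,30],"twist": 0},{"claw": 1,"slide": [-1,1,60],"twist": 0},{"claw": 1,"slide": [-1,1,90],"twist": 0},{"claw": 1,"slide": [-1,1,115],"twist": 0},{"claw": 1,"slide": [-1,1,130],"twist": 0},{"claw": 1,"slide": [-1,1,142],"twist": 0},{"claw": 1,"slide": [-1,1,150],"twist": 0},{"claw": 1,"slide": [-1,1,150],"twist": 0},{"claw": 0,"slide": [-1,1,150],"twist": 0},{"claw": 0,"slide": [-1,1,150],"twist": 0},{"claw": 0,"slide": [-1,1,150],"twist": 0},{"claw": 0,"slide": [-1,1,150],"twist": 0},{"claw": 0,"slide": [-1,1,150],"twist": 0},{"claw": 0,"slide": [-1,1,150],"twist": 0},{"claw": 0,"slide": [-1,1,150],"twist": 0},{"claw": 0,"slide": [-1,1,150],"twist": 0},{"claw": 0,"slide": [-1,1,150],"twist": 0},{"claw": 0,"slide": [-1,1,150],"twist": 0}], "grip_force": 25}}

```text
time_s: 3.32
tcp_pos: [0.6064, 0.1419, 0.0029]
ee_rot: [2.438, 1.979, 0.004]
wrist_force: [0.3, -1.0, 8.5]
width: 0.0563
grip_force: 25.2
```

{"op": "play_rows", "data": {"series": [{"claw": 0,"slide": [0,0,-20],"twist": 0},{"claw": 0,"slide": [0,0,-50],"twist": 0},{"claw": 0,"slide": [0,0,-80],"twist": 0},{"claw": 0,"slide": [0,0,-110],"twist": 0},{"claw": 0,"slide": [-20,-3,-120],"twist": 0},{"claw": 0,"slide": [-50,-7,-120],"twist": 0},{"claw": 0,"slide": [-80,-11,-120],"twist": 0},{"claw": 0,"slide": [-110,-15,-120],"twist": 0},{"claw": 0,"slide": [-140,-19,-120],"twist": 0},{"claw": 0,"slide": [-170,-23,-120],"twist": 0},{"claw": 0,"slide": [-200,-27,-120],"twist": 0},{"claw": 0,"slide": [-217,-29,-120],"twist": 0},{"claw": 0,"slide": [-217,-29,-120],"twist": 0},{"claw": 0,"slide": [-217,-29,-120],"twist": 0},{"claw": 0,"slide": [-217,-29,-120],"twist": 0}]}}

```text
time_s: 4.57
tcp_pos: [0.5328, -0.0639, 0.1218]
ee_rot: [2.438, 1.981, 0.002]
wrist_force: [0.3, 0.4, -0.1]
width: 0.056
grip_force: 26.7
```

```bash
python3 - <<'E'
from h import *
kw2=lambda x,y,z: kw(x,y,z)
st(kw(0,.043,.008))
im,d,P=shot("scene");cv2.imwrite("pics/s2.png",cv2.resize(im[100:340,200:520,::-1],(800,600)))
E
```

```text
t 4.57 p [ 0.5328 -0.0639  0.1218] yaw_y -0.206 F [ 0.3  0.4 -0.1] w 0.056 g 26.7
[[0.205, 0.979, 0.001], [0.979, -0.205, 0.0], [0.001, 0.001, -1.0]] q [-0.3   0.43  0.45  1.94 -0.25  0.82  0.08]
slide to goal mm [ -1.1   0.2 113.8]
```

View pics/s2.png

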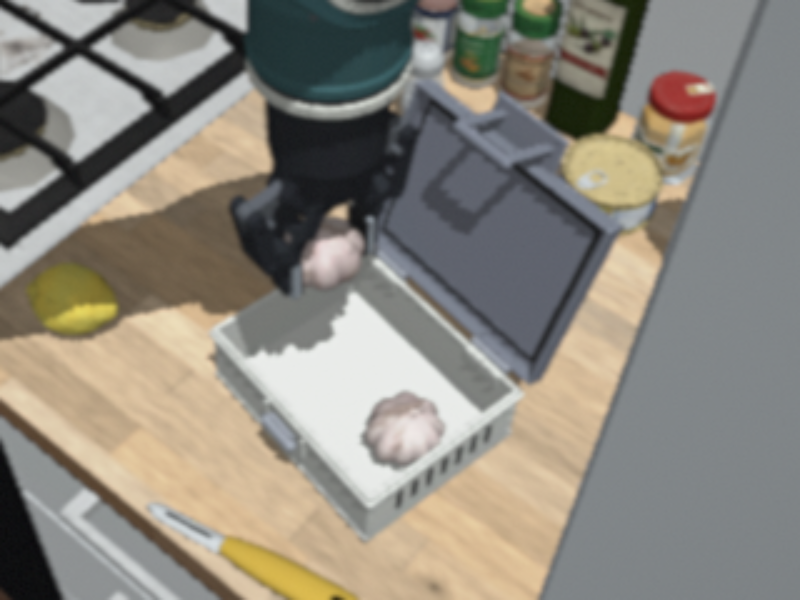

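The bulb is held firmly at about (335,255) in the crop, above the free left half. The stored bulb is at (403,428) and the lid is untouched. I lower and release it now.

{"op": "play_rows", "data": {"series": [{"claw": 0,"slide": [-1,0,25],"twist": 0},{"claw": 0,"slide": [-1,0,50],"twist": 0},{"claw": 0,"slide": [-1,0,70],"twist": 0},{"claw": 0,"slide": [-1,0,85],"twist": 0},{"claw": 0,"slide": [-1,0,97],"twist": 0},{"claw": 0,"slide": [-1,0,106],"twist": 0},{"claw": 0,"slide": [-1,0,111],"twist": 0},{"claw": 0,"slide": [-1,0,111],"twist": 0},{"claw": 0,"slide": [-1,0,111],"twist": 0}]}}

```text
time_s: 5.37
tcp_pos: [0.5325, -0.0656, 0.0107]
ee_rot: [2.439, 1.98, 0.0]
wrist_force: [1.2, -0.2, 0.2]
width: 0.0558
grip_force: 26.7
```

{"op": "play_rows", "data": {"series": [{"claw": 0.8,"slide": [0,0,0],"twist": 0},{"claw": 0.85,"slide": [0,0,0],"twist": 0},{"claw": 0.85,"slide": [0,0,0],"twist": 0},{"claw": 0.85,"slide": [0,0,0],"twist": 0},{"claw": 0.85,"slide": [0,0,0],"twist": 0},{"claw": 0.85,"slide": [0,0,0],"twist": 0},{"claw": 0.85,"slide": [0,0,-15],"twist": 0},{"claw": 0.85,"slide": [0,0,-35],"twist": 0},{"claw": 0.85,"slide": [0,0,-65],"twist": 0},{"claw": 0.85,"slide": [0,0,-105],"twist": 0},{"claw": 0.85,"slide": [0,0,-145],"twist": 0},{"claw": 0,"slide": [0,0,-185],"twist": 0},{"claw": 0,"slide": [0,0,-225],"twist": 0},{"claw": 0,"slide": [0,0,-265],"twist": 0},{"claw": 0,"slide": [0,0,-265],"twist": 0},{"claw": 0,"slide": [0,0,-265],"twist": 0},{"claw": 0,"slide": [0,0,-265],"twist": 0},{"claw": 0,"slide": [0,0,-265],"twist": 0}]}}

```text
time_s: 6.87
tcp_pos: [0.5316, -0.0655, 0.2741]
ee_rot: [-2.438, -1.979, 0.003]
wrist_force: [-0.3, -0.4, -0.3]
width: 0.0002
grip_force: 0.0
```

```bash
python3 - <<'E'
from h import *
st(kw(.175,0,.275))
im,d,P=shot("scene");cv2.imwrite("pics/s3.png",cv2.resize(im[60:300,200:520,::-1],(800,600)))
E
```

```text
t 6.87 p [ 0.5316 -0.0655  0.2741] yaw_y -0.207 F [-0.3 -0.4 -0.3] w 0.0002 g 0.0
[[0.206, 0.979, -0.002], [0.979, -0.206, -0.0], [-0.001, -0.002, -1.0]] q [-0.37  0.24  0.52  1.8  -0.13  1.14 -0.02]
slide to goal mm [-42.5 176.1  -1.2]
```

View pics/s3.png

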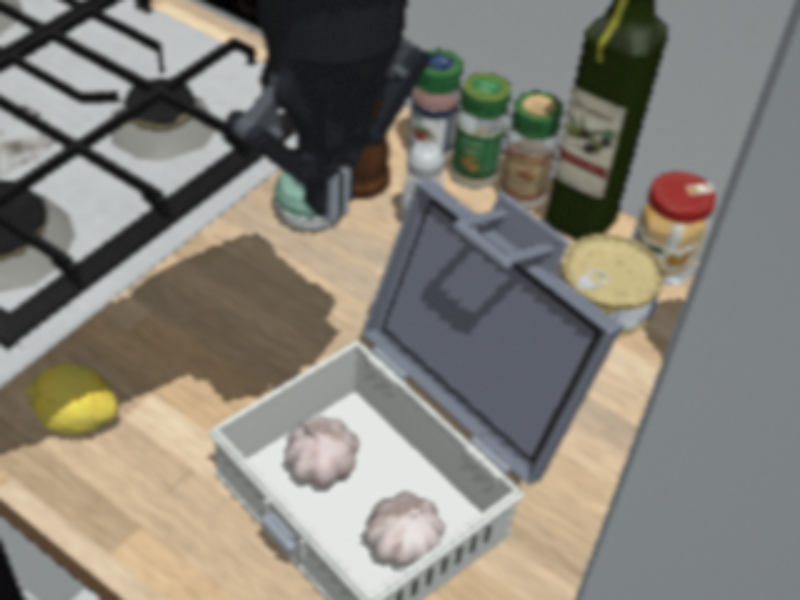

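Both bulbs lie in the keeper, at (322,452) and (404,527) in the crop, and the lid is still open. Next I turn the shut gripper a quarter turn so its flared knuckles clear the lid, and go above a point behind the lid.

{"op": "play_rows", "data": {"series": [{"claw": 0,"slide": [-3,10,-10],"twist": -0.12},{"claw": 0,"slide": [-6,24,-10],"twist": -0.24},{"claw": 0,"slide": [-9,38,-10],"twist": -0.36},{"claw": 0,"slide": [-12,52,-10],"twist": -0.48},{"claw": 0,"slide": [-16,66,-10],"twist": -0.6},{"claw": 0,"slide": [-20,80,-10],"twist": -0.72},{"claw": 0,"slide": [-24,94,-10],"twist": -0.84},{"claw": 0,"slide": [-27,108,-10],"twist": -0.96},{"claw": 0,"slide": [-30,122,-10],"twist": -1.08},{"claw": 0,"slide": [-33,136,-10],"twist": -1.2},{"claw": 0,"slide": [-36,150,-10],"twist": -1.32},{"claw": 0,"slide": [-39,162,-10],"twist": -1.44},{"claw": 0,"slide": [-42,173,-10],"twist": -1.57},{"claw": 0,"slide": [-42,173,-10],"twist": -1.57},{"claw": 0,"slide": [-42,173,-10],"twist": -1.57},{"claw": 0,"slide": [-42,173,-10],"twist": -1.57}]}}

```text
time_s: 8.25
tcp_pos: [0.6923, -0.1422, 0.2845]
ee_rot: [-0.332, -3.123, -0.0]
wrist_force: [0.6, -0.1, -0.1]
width: -0.0004
grip_force: 0.0
```

```bash
python3 - <<'E'
from h import *
st(kw(.17,0,.185))
im,d,P=shot("scene");cv2.imwrite("pics/s4.png",cv2.resize(im[60:300,200:520,::-1],(800,600)))
E
```

```text
t 8.25 p [ 0.6923 -0.1422  0.2845] yaw_y 1.359 F [ 0.6 -0.1 -0.1] w -0.0004 g 0.0
[[-0.978, 0.21, -0.001], [0.21, 0.978, 0.0], [0.001, -0.0, -1.0]] q [ 0.    0.54  0.24  1.32 -0.13  1.29  1.61]
slide to goal mm [ 1.8 -0.5 99.5]
```

View pics/s4.png

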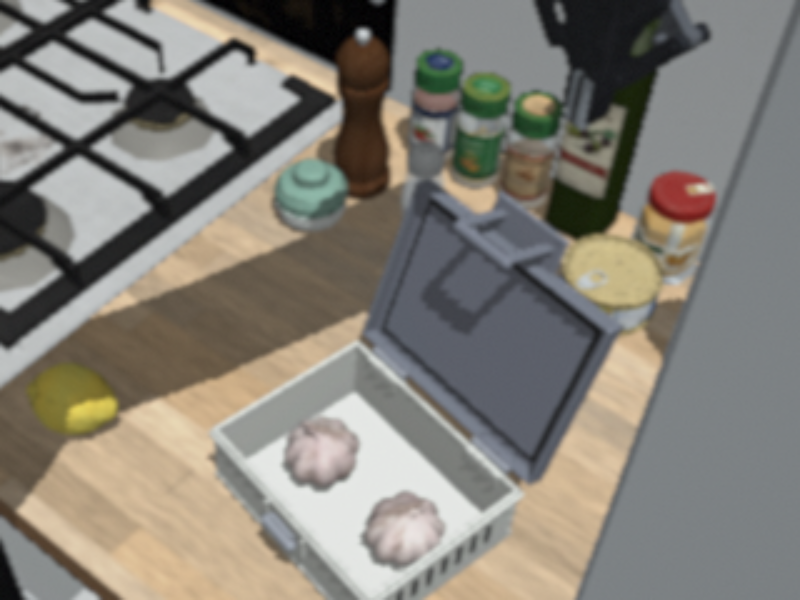

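{"op": "play_rows", "data": {"series": [{"claw": 0,"slide": [0,0,25],"twist": 0},{"claw": 0,"slide": [0,0,50],"twist": 0},{"claw": 0,"slide": [0,0,75],"twist": 0},{"claw": 0,"slide": [0,0,95],"twist": 0},{"claw": 0,"slide": [0,0,99],"twist": 0},{"claw": 0,"slide": [8,0,99],"twist": 0},{"claw": 0,"slide": [16,0,99],"twist": 0},{"claw": 0,"slide": [24,0,99],"twist": 0},{"claw": 0,"slide": [32,0,99],"twist": 0},{"claw": 0,"slide": [40,0,99],"twist": 0},{"claw": 0,"slide": [48,0,99],"twist": 0}]}}

```text
time_s: 9.22
tcp_pos: [0.6469, -0.1326, 0.1892]
ee_rot: [0.325, 3.119, -0.0]
wrist_force: [7.2, -1.1, 26.6]
width: -0.0001
grip_force: 1.2
```

```bash
python3 - <<'E'
from h import *
st()
im,d,P=shot("scene");cv2.imwrite("pics/s5.png",cv2.resize(im[90:240,320:520,::-1],(800,600)))
E
```

```text
t 9.22 p [ 0.6469 -0.1326  0.1892] yaw_y 1.363 F [ 7.2 -1.1 26.6] w -0.0001 g 1.2
[[-0.978, 0.206, 0.006], [0.206, 0.978, -0.001], [-0.006, 0.0, -1.0]] q [-0.01  0.52  0.23  1.57 -0.13  1.06  1.62]
```

View pics/s5.png

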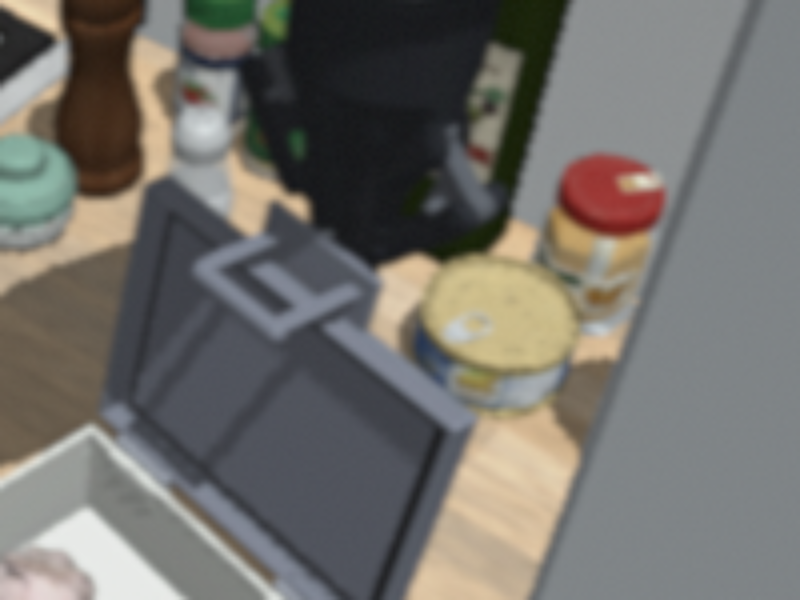

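The fingers are behind the lid and the lid has begun to tip, but the tab's end (about (325,250) in the crop) has caught under a ledge higher on the finger. I back off, raise the tool 20 mm so only the fingertip pushes, and try again.

{"op": "play_rows", "data": {"series": [{"claw": 0,"slide": [-8,0,0],"twist": 0},{"claw": 0,"slide": [-16,0,0],"twist": 0},{"claw": 0,"slide": [-24,0,-5],"twist": 0},{"claw": 0,"slide": [-28,0,-15],"twist": 0},{"claw": 0,"slide": [-28,0,-21],"twist": 0},{"claw": 0,"slide": [-20,0,-21],"twist": 0},{"claw": 0,"slide": [-12,0,-21],"twist": 0},{"claw": 0,"slide": [-4,0,-21],"twist": 0},{"claw": 0,"slide": [4,0,-21],"twist": 0},{"claw": 0,"slide": [12,0,-21],"twist": 0}]}}

```text
time_s: 10.1
tcp_pos: [0.6329, -0.1296, 0.2073]
ee_rot: [-0.326, -3.125, -0.0]
wrist_force: [0.9, -0.6, 0.6]
width: -0.0002
grip_force: 0.3
```

{"op": "play_rows", "data": {"series": [{"claw": 0,"slide": [8,0,0],"twist": 0},{"claw": 0,"slide": [16,0,0],"twist": 0},{"claw": 0,"slide": [24,0,0],"twist": 0},{"claw": 0,"slide": [32,0,0],"twist": 0},{"claw": 0,"slide": [40,0,0],"twist": 0},{"claw": 0,"slide": [48,0,0],"twist": 0},{"claw": 0,"slide": [56,0,4],"twist": 0},{"claw": 0,"slide": [64,0,9],"twist": 0},{"claw": 0,"slide": [72,0,15],"twist": 0},{"claw": 0,"slide": [80,0,21],"twist": 0},{"claw": 0,"slide": [88,0,28],"twist": 0},{"claw": 0,"slide": [96,0,36],"twist": 0},{"claw": 0,"slide": [104,0,40],"twist": 0},{"claw": 0,"slide": [112,0,43],"twist": 0}]}}

```text
time_s: 11.27
tcp_pos: [0.5234, -0.1066, 0.1635]
ee_rot: [-0.326, -3.124, 0.0]
wrist_force: [-0.7, 0.6, -0.1]
width: 0.0001
grip_force: 0.0
```

```bash
python3 - <<'E'
from h import *
st()
im,d,P=shot("scene");cv2.imwrite("pics/s6.png",cv2.resize(im[60:300,200:520,::-1],(800,600)))
E
```

```text
t 11.27 p [ 0.5234 -0.1066  0.1635] yaw_y 1.363 F [-0.7  0.6 -0.1] w 0.0001 g 0.0
[[-0.978, 0.206, -0.001], [0.206, 0.978, -0.0], [0.001, -0.0, -1.0]] q [-0.05  0.34  0.23  1.91 -0.1   0.9   1.59]
```

View pics/s6.png

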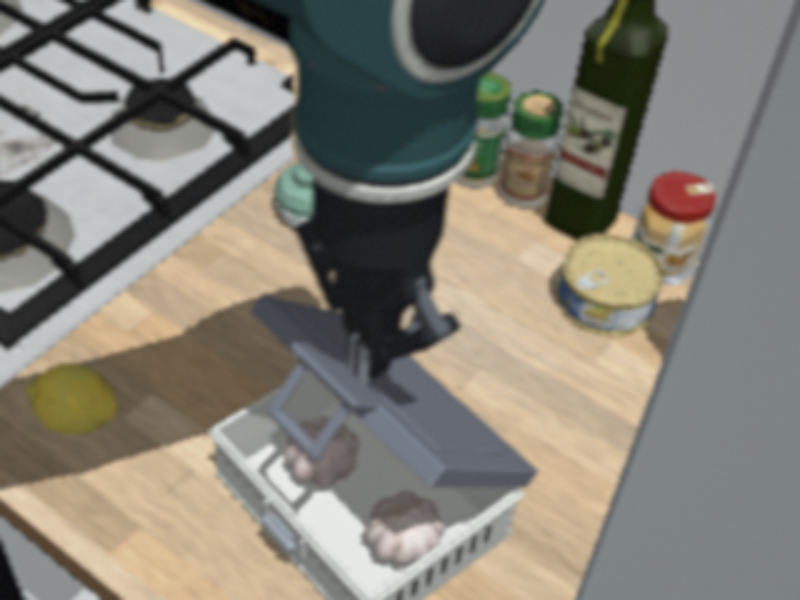

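The lid has passed over and is sinking, with its tab now at (330,380) in the crop. I wait for it to settle and move above the lip.

{"op": "play_rows", "data": {"series": [{"claw": 0,"slide": [0,0,-20],"twist": 0},{"claw": 0,"slide": [0,0,-50],"twist": 0},{"claw": 0,"slide": [0,0,-50],"twist": 0},{"claw": 0,"slide": [0,0,-50],"twist": 0},{"claw": 0,"slide": [0,0,-50],"twist": 0},{"claw": 0,"slide": [0,0,-50],"twist": 0},{"claw": 0,"slide": [0,0,-50],"twist": 0},{"claw": 0,"slide": [0,0,-50],"twist": 0},{"claw": 0,"slide": [0,0,-50],"twist": 0},{"claw": 0,"slide": [0,0,-50],"twist": 0},{"claw": 0,"slide": [0,0,-50],"twist": 0},{"claw": 0,"slide": [0,0,-50],"twist": 0},{"claw": 0,"slide": [0,0,-50],"twist": 0},{"claw": 0,"slide": [0,0,-50],"twist": 0},{"claw": 0,"slide": [0,0,-50],"twist": 0},{"claw": 0,"slide": [20,0,-50],"twist": 0},{"claw": 0,"slide": [40,0,-50],"twist": 0},{"claw": 0,"slide": [60,0,-50],"twist": 0},{"claw": 0,"slide": [80,0,-50],"twist": 0},{"claw": 0,"slide": [80,0,-50],"twist": 0}]}}

```text
time_s: 12.98
tcp_pos: [0.4436, -0.0898, 0.2143]
ee_rot: [-0.326, -3.124, -0.001]
wrist_force: [1.1, -0.2, 0.7]
width: 0.0
grip_force: 0.0
```

{"op": "play_rows", "data": {"series": [{"claw": 0,"slide": [0,0,0],"twist": 0},{"claw": 0,"slide": [0,0,0],"twist": 0},{"claw": 0,"slide": [0,0,0],"twist": 0},{"claw": 0,"slide": [0,0,0],"twist": 0},{"claw": 0,"slide": [0,0,0],"twist": 0},{"claw": 0,"slide": [0,0,0],"twist": 0},{"claw": 0,"slide": [0,0,0],"twist": 0},{"claw": 0,"slide": [0,0,0],"twist": 0},{"claw": 0,"slide": [0,0,0],"twist": 0},{"claw": 0,"slide": [0,0,0],"twist": 0}]}}

```text
time_s: 13.82
tcp_pos: [0.4463, -0.0903, 0.2143]
ee_rot: [0.326, 3.125, -0.0]
wrist_force: [1.1, -0.1, 0.4]
width: -0.0
grip_force: 0.0
```

```bash
python3 - <<'E'
from h import *
im,d,P=shot("scene"); X,Y,Z=np.moveaxis(P,-1,0)
L=np.stack([(X-kc[0])*np.cos(ka)+(Y-kc[1])*np.sin(ka),-(X-kc[0])*np.sin(ka)+(Y-kc[1])*np.cos(ka),Z],-1)
m=(abs(L[...,1])<.09)&(L[...,0]>-.12)&(L[...,0]<.09)&(Z>.06)&(Z<.12)
q=L[m]
for a in np.arange(-.11,.09,.02):
    s=q[abs(q[:,0]-a)<.006]; 
    if len(s)>5: print(a.round(3),len(s),np.percentile(s[:,2],[10,50,90]).round(3),np.percentile(s[:,1],[2,98]).round(3))
st(kw(-.081,0,.1))
cv2.imwrite("pics/s7.png",cv2.resize(im[120:300,240:480,::-1],(800,600)))
E
```

```text
-0.09 124 [0.095 0.096 0.098] [-0.029  0.031]
-0.07 505 [0.061 0.086 0.096] [-0.087  0.084]
-0.05 644 [0.092 0.094 0.095] [-0.089  0.085]
-0.03 566 [0.091 0.092 0.094] [-0.089  0.074]
-0.01 535 [0.088 0.09  0.092] [-0.089  0.07 ]
0.01 537 [0.087 0.088 0.09 ] [-0.089  0.079]
0.03 508 [0.085 0.086 0.088] [-0.089  0.077]
0.05 499 [0.083 0.084 0.086] [-0.089  0.078]
0.07 439 [0.08  0.081 0.083] [-0.089  0.084]
t 13.87 p [ 0.4463 -0.0903  0.2143] yaw_y 1.363 F [ 0.3 -0.1  0.3] w -0.0003 g 0.0
[[-0.978, 0.206, 0.0], [0.206, 0.978, -0.0], [-0.0, -0.0, -1.0]] q [-0.09  0.13  0.24  2.04 -0.04  0.97  1.53]
slide to goal mm [  1.5  -0.2 114.3]
```

View pics/s7.png

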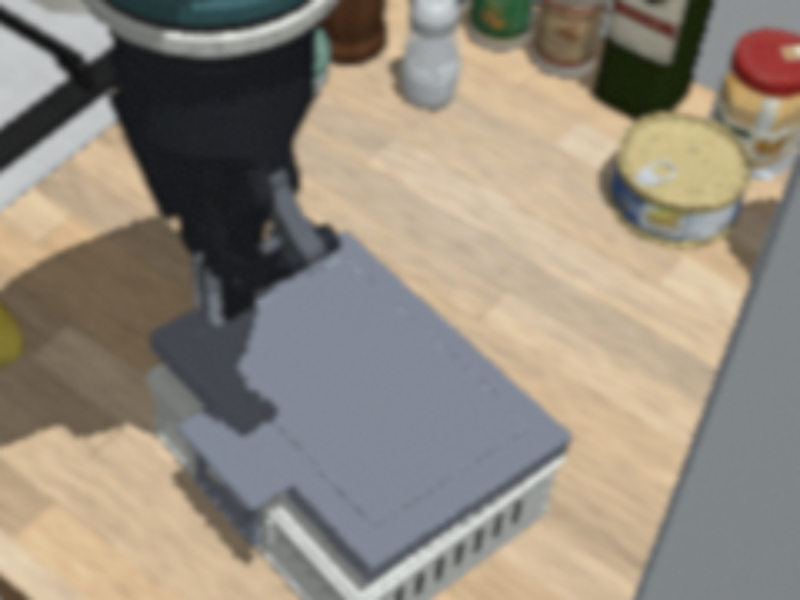

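The lid is ajar at about 0.1 rad, with the lip top at z ≈ 0.096 and its tab at (240,450) in the crop. I press it down in small steps.

{"op": "play_rows", "data": {"series": [{"claw": 0,"slide": [2,0,35],"twist": 0},{"claw": 0,"slide": [2,0,70],"twist": 0},{"claw": 0,"slide": [2,0,95],"twist": 0},{"claw": 0,"slide": [2,0,108],"twist": 0},{"claw": 0,"slide": [2,0,114],"twist": 0},{"claw": 0,"slide": [2,0,117],"twist": 0},{"claw": 0,"slide": [2,0,119],"twist": 0},{"claw": 0,"slide": [2,0,121],"twist": 0},{"claw": 0,"slide": [2,0,123],"twist": 0},{"claw": 0,"slide": [2,0,125],"twist": 0},{"claw": 0,"slide": [2,0,127],"twist": 0},{"claw": 0,"slide": [2,0,129],"twist": 0},{"claw": 0,"slide": [2,0,131],"twist": 0},{"claw": 0,"slide": [2,0,133],"twist": 0},{"claw": 0,"slide": [2,0,133],"twist": 0}]}}

```text
time_s: 15.12
tcp_pos: [0.4447, -0.0899, 0.0816]
ee_rot: [0.326, 3.124, -0.0]
wrist_force: [0.9, 0.3, 0.1]
width: 0.0003
grip_force: 0.0
```

{"op": "play_rows", "data": {"series": [{"claw": 0,"slide": [0,0,1],"twist": 0},{"claw": 0,"slide": [0,0,2],"twist": 0},{"claw": 0,"slide": [0,0,3],"twist": 0},{"claw": 0,"slide": [0,0,3],"twist": 0}]}}

```text
time_s: 15.45
tcp_pos: [0.4447, -0.09, 0.0794]
ee_rot: [0.326, 3.124, 0.0]
wrist_force: [-10.5, 2.8, 35.3]
width: 0.0002
grip_force: 17.6
```

Now there is firm contact at the shut height. I lift away and check that the lid stays down.

{"op": "play_rows", "data": {"series": [{"claw": 0,"slide": [0,0,-5],"twist": 0},{"claw": 0,"slide": [0,0,-30],"twist": 0},{"claw": 0,"slide": [0,0,-70],"twist": 0},{"claw": 0,"slide": [0,0,-110],"twist": 0},{"claw": 0,"slide": [0,0,-130],"twist": 0},{"claw": 0,"slide": [0,0,-130],"twist": 0},{"claw": 0,"slide": [0,0,-130],"twist": 0},{"claw": 0,"slide": [0,0,-130],"twist": 0},{"claw": 0,"slide": [0,0,-130],"twist": 0},{"claw": 0,"slide": [0,0,-130],"twist": 0},{"claw": 0,"slide": [0,0,-130],"twist": 0},{"claw": 0,"slide": [0,0,-130],"twist": 0}]}}

```text
time_s: 16.45
tcp_pos: [0.4441, -0.0899, 0.2078]
ee_rot: [-0.326, -3.124, 0.0]
wrist_force: [0.0, 0.0, -0.4]
width: 0.0
grip_force: 0.0
```

```bash
python3 - <<'E'
from h import *
im,d,P=shot("scene"); X,Y,Z=np.moveaxis(P,-1,0)
L=np.stack([(X-kc[0])*np.cos(ka)+(Y-kc[1])*np.sin(ka),-(X-kc[0])*np.sin(ka)+(Y-kc[1])*np.cos(ka),Z],-1)
q=L[(abs(L[...,1])<.09)&(L[...,0]>-.12)&(L[...,0]<.07)&(Z>.072)&(Z<.12)]
for a in (-.09,-.05,0,.05):
    s=q[abs(q[:,0]-a)<.006]; print(a,len(s),np.median(s[:,2]).round(4) if len(s) else 0)
print("slope",np.polyfit(q[:,0],q[:,2],1).round(4))
st()
hsv=cv2.cvtColor(im,cv2.COLOR_RGB2HSV); q=P[(hsv[...,1]>150)&(hsv[...,0]>20)&(hsv[...,0]<35)&(Y>0)&(Z>.012)&(X>.3)]
print("lemon",np.median(q,0).round(3))
E
```

```text
-0.09 163 0.0804
-0.05 641 0.081
0 546 0.0817
0.05 492 0.0816
slope [0.0062 0.0813]
t 16.5 p [ 0.4442 -0.0899  0.208 ] yaw_y 1.363 F [ 0.5 -0.2 -0.6] w 0.0001 g 0.0
[[-0.978, 0.206, -0.001], [0.206, 0.978, -0.0], [0.001, -0.0, -1.0]] q [-0.09  0.14  0.24  2.05 -0.04  0.96  1.53]
lemon [0.44  0.104 0.044]
```

The lid lies flat (slope about 0) with the lip at 80.4 mm, the lemon has not moved, and the arm is clear.

```bash
python3 -c "
from cell import bot
print(bot.job_done())"
```

```text
the job is handed in; nothing more can be done
None
```

The bulb is in the keeper beside the stored one, the lid measured flat and shut after I let go, the lemon did not move, and the job was handed in at about 16.5 s of the 64 s; no verdict was returned.

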